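Scrap castings into the click-stop carousel bin

TASK

Clear the heavy castings off the raised plate: without lifting them, slide each one along and tip it over the plate's open end into the carousel, so that each lies well down in an open compartment of its own, whichever way up, turning the carousel (it has hand posts) from click to click so that an empty open compartment faces the plate each time. When all castings are in, turn the carousel until its covered compartment faces the plate and leave it clicked home there. Leave everything else where it stands.

Things in the scene. Friction and masses are not known exactly. Their poses are not given: they have to be found in the camera images.
- station: Fixed station. Origin at bench height under the middle of the open end of the raised plate; its y axis runs along the plate towards the carousel, x across, z up. The bare flat plate is 360 mm wide (x -180 to 180), 470 mm long (y -470 to 0), top 100 mm above the bench, no rails or lips. Beyond its open end (y = 0) is the carousel, axis at x 0, y 198 mm.
- carousel (a joint): Turn of the carousel tub (rad, grows anticlockwise from above; -12 to 12, any start). A spring detent clicks it home at every multiple of pi/2: about 8 N at a post gets over, and past half way it pulls itself into the next click to about 0.04 rad. At 0 (and every 2 pi) the cover faces the plate; at -pi/2, pi, pi/2 comp1, comp2, comp3 do.
- axis (a point): Point on the carousel's upright axis at the height of its floor, 60 mm above the bench. The round tub has 190 mm outer radius, four quarter compartments (one covered), rim and dividers 90 mm above the bench (10 mm below the plate), 5 mm walls, a hub of 22 mm radius, 40 mm above its floor, and an 8 mm gap to the plate's end.
- park (a point): Fixed point 110 mm from the carousel axis towards the plate, 90 mm above the bench: where the cover's mid-point lies when the cover faces the plate.
- cover (a point): Mid-point of the sheet-metal cover over the one covered compartment (a flat quarter disc at rim height with a low wire handle), 110 mm from the axis; turns with the carousel.
- comp1 (a point): Middle of the floor of open compartment 1, 110 mm from the axis, 90 degrees anticlockwise of the cover; turns with the carousel.
- comp2 (a point): Middle of the floor of open compartment 2, 110 mm from the axis, 180 degrees anticlockwise of the cover; turns with the carousel.
- comp3 (a point): Middle of the floor of open compartment 3, 110 mm from the axis, 270 degrees anticlockwise of the cover; turns with the carousel.
- post0 (a point): Top centre of upright hand post 0, for turning the carousel: round steel, 20 mm diameter, top 210 mm above the bench, free over the 120 mm above the rim, standing on a divider 160 mm from the axis, -45 degrees anticlockwise of the cover's middle.
- post1 (a point): Top centre of upright hand post 1, for turning the carousel: round steel, 20 mm diameter, top 210 mm above the bench, free over the 120 mm above the rim, standing on a divider 160 mm from the axis, 45 degrees anticlockwise of the cover's middle.
- post2 (a point): Top centre of upright hand post 2, for turning the carousel: round steel, 20 mm diameter, top 210 mm above the bench, free over the 120 mm above the rim, standing on a divider 160 mm from the axis, 135 degrees anticlockwise of the cover's middle.
- post3 (a point): Top centre of upright hand post 3, for turning the carousel: round steel, 20 mm diameter, top 210 mm above the bench, free over the 120 mm above the rim, standing on a divider 160 mm from the axis, 225 degrees anticlockwise of the cover's middle.
- hub: Round flanged hub casting: flange 102 mm diameter, 22 mm high, boss 66 mm diameter up to 58 mm. Origin at the centre of its underside, z up. About 1.7 kg (1.3 to 2.1): too heavy to lift and its foot too wide for a gripper, but it slides under a push of 7 to 15 N. Absent in some runs.
- bearing: Bearing-housing casting: rectangular foot 104 (its x) by 84 (its y) by 22 mm, with a lying round barrel along its y on top, up to 60 mm. Origin at the centre of its underside, z up. About 1.7 kg (1.3 to 2.1): too heavy to lift and its foot too wide for a gripper, but it slides under a push of 7 to 15 N. Absent in some runs.
- cover_casting: Square pump-cover casting: foot 92 by 92 by 22 mm, stepped up to a round boss, 56 mm high. Origin at the centre of its underside, z up. About 1.7 kg (1.3 to 2.1): too heavy to lift and its foot too wide for a gripper, but it slides under a push of 7 to 15 N. Absent in some runs.
- hub_mid (a point): Middle of the hub casting, 28 mm above the centre of its underside; absent with it.
- bearing_mid (a point): Middle of the bearing casting, 28 mm above the centre of its underside; absent with it.
- cover_casting_mid (a point): Middle of the cover casting, 28 mm above the centre of its underside; absent with it.
- spray_can: Bystander: spray can 54 mm diameter, 150 mm high, standing on the plate beyond the castings (station x about 145 mm). Origin at its base.
- wire_brush: Bystander: hand brush 160 mm long lying on the bench.
- wrench: Bystander: wrench 200 mm long lying on the bench.
- hammer: Bystander: hammer 280 mm long lying on the bench.
- oil_bottle: Bystander: bottle 66 mm diameter, 190 mm high, standing on the bench.
- bolt_cup: Bystander: steel cup 80 mm diameter, 80 mm high, on the bench.

How it is judged:
On the way, in this order (a step that is already met when the one before it is completed fails the run):
1. every casting present lies in an open compartment of its own ((horizontal distance between hub_mid and comp1 below 0.055 m or horizontal distance between hub_mid and comp2 below 0.055 m or horizontal distance between hub_mid and comp3 below 0.055 m) and height (world z) of each of hub_mid, bearing_mid, cover_casting_mid below 0.115 m and (horizontal distance between bearing_mid and comp1 below 0.055 m or horizontal distance between bearing_mid and comp2 below 0.055 m or horizontal distance between bearing_mid and comp3 below 0.055 m) and (horizontal distance between cover_casting_mid and comp1 below 0.055 m or horizontal distance between cover_casting_mid and comp2 below 0.055 m or horizontal distance between cover_casting_mid and comp3 below 0.055 m) and horizontal distance between hub_mid and bearing_mid above 0.09 m and horizontal distance between each of hub_mid, bearing_mid and cover_casting_mid above 0.09 m), for 0.2 s.
2. after that, the covered compartment is turned to face the plate (horizontal distance between cover and park below 0.015 m), for 0.2 s.
At the end, for the whole second after the job is handed in: Each casting lies in an open compartment (its middle within 55 mm across of the compartment's middle and under 115 mm above the bench), one per compartment (middles over 90 mm apart), at rest; the cover's mid-point within 15 mm of the park point, carousel still (all of step 1 and horizontal distance between cover and park below 0.015 m and velocity of joint carousel between -0.05 and 0.05 rad/s and linear speed of each of hub, bearing, cover_casting below 0.03 m/s); the robot touches nothing.
It fails at once if a bystander is disturbed (moved over 30 mm) (distance of any of spray_can, wire_brush, wrench, hammer, oil_bottle, bolt_cup from where it was at the start of the episode above 0.03 m).
It fails at once if a casting is lifted (over 45 mm above the plate) (height (world z) of any of hub, bearing, cover_casting above 0.145 m).
Of hub, bearing, cover_casting only 2 to 3 are there at a start; the rules pass over those that are not, and their reading is None.
At some moment in a run one of hub, bearing, cover_casting may be knocked a few centimetres aside while the robot is not near it.
Once in a run the grip may slacken for a moment while it holds something.
It also fails if it takes over 210 s, if anything falls off the work surface, if the arm or the gripper's body presses on something with over 40 N, if the wrist force passes 120 N, or if a joint passes its speed limit or range.

ROBOT

A 7-joint arm with a two-finger parallel gripper is mounted at the origin on the work surface. World frame = base frame: x ahead of the robot, y to its left, z up, the work surface at z = 0. Lengths are in m, angles in rad, forces in N, time in s.
With the tool pointing down it reaches from about 0.425 to 0.825 m from the base axis. Payload 3.6 kg.
Tool frame: the origin (TCP) lies on the centre line of the jaws, within the pads' length; the fingertips stand 19 mm ahead of it and the grasp point (between the pads) is the TCP; z points along the fingers, y is the line along which they close (so a half turn about z gives the same grasp; the last joint's range is limited). The gripper opens to 85 mm and grips with 20 to 120 N. Pads are 22 mm wide; open, the fingers measure 114 mm over their backs; the gripper's body (76 mm by 85 mm) begins 54 mm behind the grasp point. The pads swing forward as they close: fully open they stand 13 mm farther back than shut.
Start: joints at [-1.19, 0.615, -0.013, 1.423, 0.008, 1.103, -0.04], TCP at [0.258, 0.597, 0.25] pointing down, gripper open.
Joint ranges: [-3.12, 3.12], [-0.3, 2.06], [-1.34, 1.32], [0.26, 2.42], [-1.36, 4.5], [0.01, 1.98], [-2.84, 2.84]. Speed limits (rad/s): [2.79, 2.79, 3.14, 3.14, 3.14, 3.14, 3.14].

INTERFACE

Orientations are given as a unit quaternion [w, x, y, z].
In Python, from cell import bot, grab_frame, camera_info gives the robot as it stands.
- The arm moves only by the shell command python3 -m jog 'ROWS' [OPENING]. ROWS is a JSON object of lists of equal length, an entry for each row: "linear": the shift along the tool's x, y, z in mm, a list of three; "yaw": the turn about the tool's z in degrees. In form: {"linear": [[x, y, z], ...], "yaw": [yaw, ...]}. A call has 1 to 5 rows; each row is the pose to reach, as a shift and turn from the pose commanded when the call began, along the tool's axes at that moment; what a row does not reach only later rows make up. A row lasts 1/8 s, in which the tool goes at most 62.5 mm and 10.7 degrees, less where a joint would pass 70% of its speed; a pose out of reach is approached as far as the arm can. A call with a gripper value outside its range is refused whole. OPENING is the finger opening in mm, from 0 to 85.4, set as the call begins (- or left out, the last holds). The fingers move at their own pace and stop on an object; the grip force is fixed at half the most. Time passes only in rows, so rows that repeat a pose let the fingers close. It gives the time, the measured TCP pose, the force, the opening and the grip force at its end, in the units of the state.
- bot.sense(): the state, without advancing time (a new reading comes with each control period).
- grab_frame(name): name is "side" or "top" or "wrist"; returns the picture (480x640x3 uint8, blue, green, red); there is no depth.
- camera_info(name): a dict with "fx", "fy", "cx", "cy" (pixels), "rvec" (rotation vector, rad) and "tvec" (3), from world to camera coordinates, as OpenCV has them. Camera axes: x right, y down, z forward; pixel columns grow to the right and rows downward; lengths in m; the calibration is good to about 2 mm. A picture is of the moment at which its call begins: read the wrist's pose just before it. camera_info takes no time and is no camera call; for the wrist camera it gives the pose at the moment of the call.
- bot.finish_job(): hands the job in; it is judged then, once.
The state is a dict: "time": time; "q": joint angles; "joint_vel": joint speeds; "joint_efforts": joint torques, N m; "tool_pos": TCP position; "ee_rot": TCP orientation; "force": force on the tool from outside, world axes, zero at the start; "torque": the same for the moment, N m; "width": opening from 0.0 (shut) to 1.0 (fully open); "grip_force": force on a finger pad.
Only numpy, scipy, OpenCV 4.12 (cv2) and the standard library are available. Lean on these libraries where they do the work, as an engineer would, in place of code of your own. Each camera call takes 0.05 s, during which the arm holds its last target. There are 200 camera calls.

## Working session

There is one attempt and no reset: what is moved stays moved. The work goes in short steps, Python scripts to look and compute and a shell command to move; the robot and the scene stay as the last step left them, time stands still between calls to the robot, and variables do not carry over. Pictures are saved under pics/ and viewed, at most 14 in all, crops included, and the job is handed in when it is done.

```bash
ls; mkdir -p pics
python3 - <<'E'
from cell import bot, grab_frame, camera_info
import cv2
s=bot.sense(); print(s['time'],s['tool_pos'],s['ee_rot'],s['width'],s['force'])
for n in('side','top'):
    cv2.imwrite(f'pics/{n}0.png',grab_frame(n)); print(n,camera_info(n))
E
```

```text
pics
0.0 [0.25748006 0.59603877 0.24910374] [-2.54089960e-04  2.02458351e-01  9.79289999e-01 -1.28433709e-03] 1.003568364604795 [ 0.74220423 -0.27850403  0.54279569]
side {'fx': 623.9316588615717, 'fy': 623.9316588615717, 'cx': 321.2677847179262, 'cy': 240.86086523263722, 'rvec': array([ 0.84160086, -2.45152343,  1.22510901]), 'tvec': array([0.38360146, 0.32536058, 1.90139137])}
top {'fx': 451.1309405113794, 'fy': 451.1309405113794, 'cx': 313.5518537130237, 'cy': 247.45939856436536, 'rvec': array([ 2.21188961, -2.15299597,  0.11211191]), 'tvec': array([-0.02862145,  0.51284165,  1.46516479])}
```

View pics/top0.png

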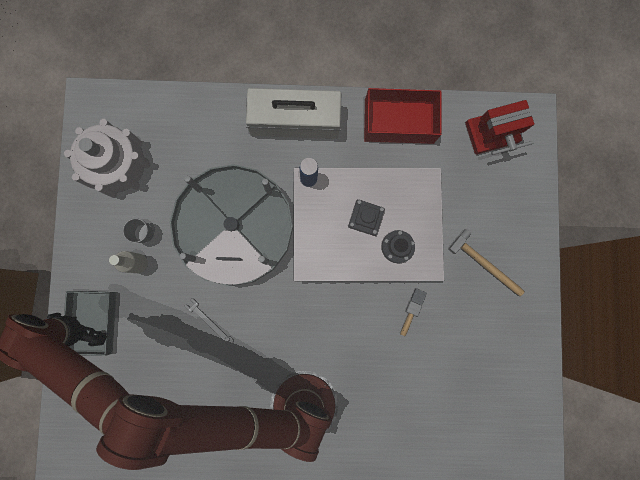

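View pics/side0.png

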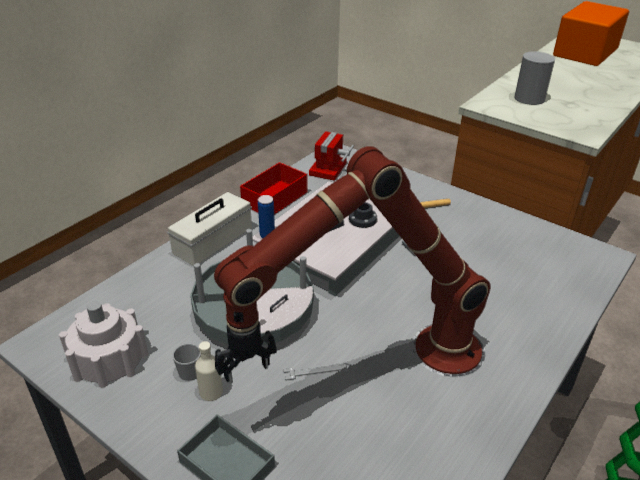

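Cover and hub castings are on the plate and there is no bearing. The square casting is at px (366,217) and the hub at (399,246). The cover faces the robot (px 229,258), so comp1 faces the plate. The spray can is at (309,172).

```bash
cat > h.py <<'E'
from cell import bot, grab_frame, camera_info
import cv2, numpy as np
from scipy.spatial.transform import Rotation as R
def world(px,z,ci):
    K=np.array([[ci['fx'],0,ci['cx']],[0,ci['fy'],ci['cy']],[0,0,1]])
    Rm=cv2.Rodrigues(ci['rvec'])[0]; c=-Rm.T@ci['tvec']
    d=(Rm.T@np.linalg.inv(K)@np.c_[np.atleast_2d(px),np.ones(len(np.atleast_2d(px)))].T).T
    return c+d*((z-c[2])/d[:,2])[:,None]
def rot():
    w,x,y,z=bot.sense()['ee_rot']; return R.from_quat([x,y,z,w]).as_matrix()
E
python3 - <<'E'
from h import *
np.set_printoptions(precision=4,suppress=True)
im=cv2.imread('pics/top0.png'); ci=camera_info('top'); g=cv2.cvtColor(im,cv2.COLOR_BGR2GRAY)
print('R',rot())
m=(g>150).astype(np.uint8); roi=np.zeros_like(m); roi[150:300,288:450]=1
c=max(cv2.findContours(cv2.morphologyEx(m*roi,cv2.MORPH_CLOSE,np.ones((15,15))),0,2)[0],key=cv2.contourArea)
r=cv2.minAreaRect(c); B=world(cv2.boxPoints(r),.1,ci); print('plate',B, np.linalg.norm(B-np.roll(B,1,0),axis=1))
d=((g<95)).astype(np.uint8); d[:, :340]=0; d[:,440:]=0; d[:190]=0; d[275:]=0
for c in cv2.findContours(d,0,2)[0]:
    if cv2.contourArea(c)>200:
        r=cv2.minAreaRect(c); print('cast',r,world(r[0],.122,ci),cv2.contourArea(c))
print('hub',world((232,224),.1,ci))
print('posts',world([(190,180),(267,182),(265,257),(183,258)],.21,ci))
m2=(g>150).astype(np.uint8); m2[:,288:]=0;m2[:220]=0;m2[290:]=0;m2[:,:180]=0
c=max(cv2.findContours(m2,0,2)[0],key=cv2.contourArea);M=cv2.moments(c);print('cover',world((M['m10']/M['m00'],M['m01']/M['m00']),.09,ci))
cv2.imwrite('pics/c0.png',cv2.resize(im[150:300,160:460],None,fx=2.6,fy=2.6,interpolation=cv2.INTER_CUBIC))
E
```

```text
R [[-0.918   0.3966 -0.0009]
 [ 0.3966  0.918  -0.0022]
 [-0.     -0.0024 -1.    ]]
plate [[ 0.7904  0.0559  0.1   ]
 [ 0.8051 -0.42    0.1   ]
 [ 0.4158 -0.4203  0.1   ]
 [ 0.4035  0.0442  0.1   ]] [0.3871 0.4761 0.3892 0.4647]
cast ((397.90008544921875, 246.30003356933594), (32.64659118652344, 32.64659118652344), 63.43495178222656) [[ 0.5154 -0.2738  0.122 ]] 796.0
cast ((366.1499938964844, 217.5500030517578), (30.357866287231445, 30.041637420654297), 18.434947967529297) [[ 0.6022 -0.1742  0.122 ]] 820.0
hub [[0.5733 0.2436 0.1   ]]
posts [[0.6837 0.3521 0.21  ]
 [0.6845 0.1283 0.21  ]
 [0.4654 0.1263 0.21  ]
 [0.4561 0.3606 0.21  ]]
cover [[0.4603 0.2496 0.09  ]]
```

View pics/c0.png

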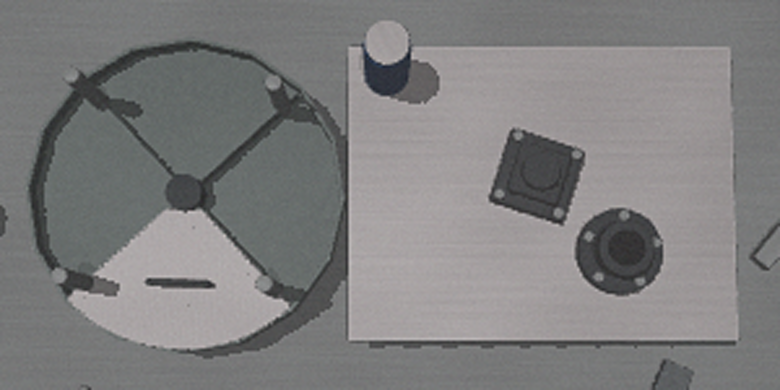

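Crop: the plate corners are at (348,46), (730,46), (738,341) and (348,340). The post tops are at (72,75), (274,82), (263,284) and (60,275), and the tub hub is at (186,190).

```bash
cat >> h.py <<'E'
def crop(p): return np.array(p,float)/2.6+[160,150]
E
python3 - <<'E'
from h import *
np.set_printoptions(precision=4,suppress=True)
ci=camera_info('top')
P=world(crop([(348,46),(730,46),(738,341),(348,340)]),.1,ci); print(P,np.linalg.norm(P-np.roll(P,1,0),axis=1))
Q=world(crop([(72,75),(274,82),(263,284),(60,275)]),.21,ci); print(Q,Q.mean(0),np.linalg.norm(Q-Q.mean(0),axis=1), np.degrees(np.arctan2(*(Q-Q.mean(0))[:,1::-1].T)))
print(world(crop([(186,190)]),.1,ci), world(crop([(620,252),(537,176)]),.122,ci))
E
```

```text
[[ 0.759   0.0554  0.1   ]
 [ 0.7732 -0.4129  0.1   ]
 [ 0.4123 -0.423   0.1   ]
 [ 0.4011  0.0446  0.1   ]] [0.3581 0.4685 0.3611 0.4678]
[[0.687  0.3589 0.21  ]
 [0.6857 0.1331 0.21  ]
 [0.4587 0.1371 0.21  ]
 [0.4625 0.3607 0.21  ]] [0.5735 0.2475 0.21  ] [0.1591 0.1603 0.1592 0.1585] [  44.4934  -45.5329 -136.1281  134.4142]
[[0.5761 0.2451 0.1   ]] [[ 0.5135 -0.2755  0.122 ]
 [ 0.6018 -0.1754  0.122 ]]
```

```bash
cat >> h.py <<'E'
O=np.array([.580,.050]); YAW=np.radians(1.65); S=np.array([[np.cos(YAW),-np.sin(YAW)],[np.sin(YAW),np.cos(YAW)]])
def st(p): return S.T@(np.array(p)[:2]-O)
def to(sx,sy,z,ang=0):
    """tool shift (mm) and yaw (deg) to a station pose; ang = tool y angle from station x, mod 180"""
    s=bot.sense(); M=rot(); t=np.r_[O+S@[sx,sy],z]
    a=np.degrees(np.arctan2(M[1,1],M[0,1])-YAW); dy=(a-ang+90)%180-90
    print('shift',np.round(M.T@(t-s['tool_pos'])*1e3,1),'yaw',round(dy,1))
def stat():
    s=bot.sense(); print('t',round(s['time'],2),'st',np.round(st(s['tool_pos'])*1e3,1),'z',round(s['tool_pos'][2]*1e3,1),'F',np.round(s['force'],1),'w',round(s['width']*85.4,1),'q7',round(s['q'][6],2))
E
python3 -m jog '{"linear":[[-51,-32,-8],[-102,-64,-16],[-153,-96,-24],[-204,-128,-32],[-255,-160,-40]],"yaw":[10.5,21,31.5,42,52.5]}' 40
python3 -c "
from h import *
stat();to(.03,-.298,.28)"
```

```text
time: 0.72
tool_pos: [0.429, 0.3468, 0.2903]
ee_rot: [-0.0, 0.617, 0.787, -0.0]
force: [0.4, 0.3, -0.3]
width: 0.47
grip_force: 0.0
t 0.72 st [-142.4  301.1] z 290.3 F [ 0.4  0.3 -0.3] w 40.1 q7 -0.36
shift [-621.9   42.4   10.3] yaw 12.2
```

```bash
python3 -m jog '{"linear":[[-62,4,2],[-124,8,4],[-186,12,6],[-248,16,8],[-310,21,10]],"yaw":[0,0,0,0,0]}' >/dev/null
python3 -m jog '{"linear":[[-62,4,0],[-124,8,0],[-186,12,0],[-248,16,0],[-310,21,0]],"yaw":[0,0,0,6,12]}' >/dev/null
python3 - <<'E'
from h import *
im=grab_frame('top'); cv2.imwrite('pics/t1.png',im); stat();to(.03,-.298,.122)
E
```

```text
t 2.02 st [  31.2 -306.5] z 278.8 F [ 1.8 -7.7  0.9] w 40.1 q7 0.57
shift [ 10.3  -1.1 156.7] yaw -0.5
```

View pics/t1.png

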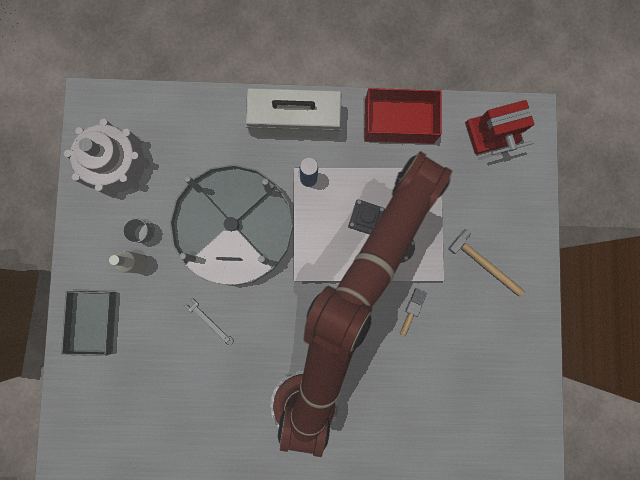

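```bash
python3 -m jog '{"linear":[[3,0,55],[4,0,105],[4,0,135],[4,0,152],[4,0,152]],"yaw":[0,0,0,0,0]}' >/dev/null
python3 -c "
from h import *
stat();to(.03,-.298,.122)"
python3 -m jog '{"linear":[[10,0,2],[20,0,4],[30,0,4],[40,0,4],[50,0,4]],"yaw":[0,0,0,0,0]}'
python3 -c "
from h import *
stat()"
```

```text
t 2.65 st [  31.5 -288.9] z 127.3 F [-0.1 -0.   0.3] w 40.0 q7 0.62
shift [-9.1 -1.6  5.2] yaw 0.5
time: 3.28
tool_pos: [0.6195, -0.1968, 0.1285]
ee_rot: [0.008, 0.695, 0.719, -0.003]
force: [-0.7, -9.2, 2.3]
width: 0.468
grip_force: 5.0
t 3.27 st [  32.4 -247.8] z 128.5 F [-0.7 -9.2  2.3] w 40.0 q7 0.57
```

```bash
python3 -m jog '{"linear":[[15,-3,1],[30,-6,2],[45,-9,2],[60,-12,2],[75,-15,2]],"yaw":[0,0,0,0,0]}' >/dev/null
python3 -m jog '{"linear":[[15,-3,0],[30,-6,0],[45,-9,0],[60,-11,0],[75,-11,0]],"yaw":[0,0,0,0,0]}' >/dev/null
python3 - <<'E'
from h import *
stat();to(0,-.06,.122)
im=grab_frame('top'); cv2.imwrite('pics/c2.png',cv2.resize(im[150:300,160:460],None,fx=2.6,fy=2.6))
E
```

```text
t 4.53 st [  8.7 -99.9] z 128.0 F [  1.5 -14.2   9.6] w 39.9 q7 0.37
shift [40.  -8.7  5.3] yaw 0.2
```

View pics/c2.png

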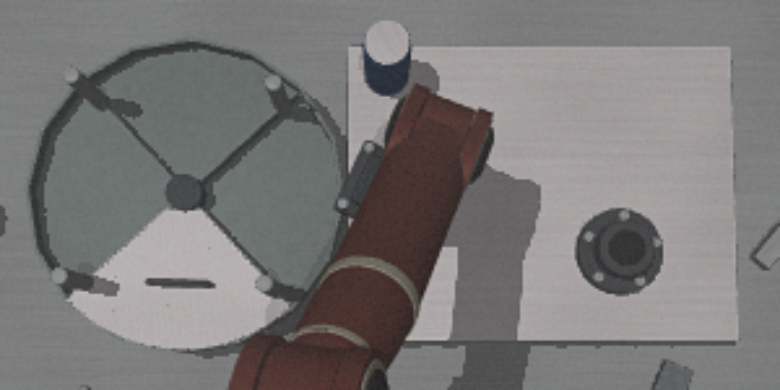

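The square casting's front bolts are at (370,147) and (343,204). It is still rotated, its centre is at station x ≈ 0, and it is nearly at the edge. I'll keep pushing.

```bash
python3 -m jog '{"linear":[[14,-2,-2],[28,-4,-2],[42,-6,-2],[56,-6,-2],[68,-6,-2]],"yaw":[0,0,0,0,0]}' >/dev/null
python3 - <<'E'
from h import *
stat();to(0,-.06,.122)
cv2.imwrite('pics/s3.png',grab_frame('side')[170:350,150:450])
im=grab_frame('top'); a=cv2.resize(im[150:300,160:460],None,fx=2.6,fy=2.6)
b=cv2.resize(cv2.imread('pics/s3.png'),None,fx=1.1,fy=1.1)
cv2.imwrite('pics/m3.png',np.vstack([a[:,:330*2],np.pad(b,((0,0),(0,330),(0,0)))[:, :660]]))
E
```

```text
t 5.2 st [  2.  -29.8] z 130.1 F [ 1.2 -5.3  8.2] w 40.0 q7 0.27
shift [-30.1  -2.1   8.4] yaw 0.2
```

View pics/m3.png

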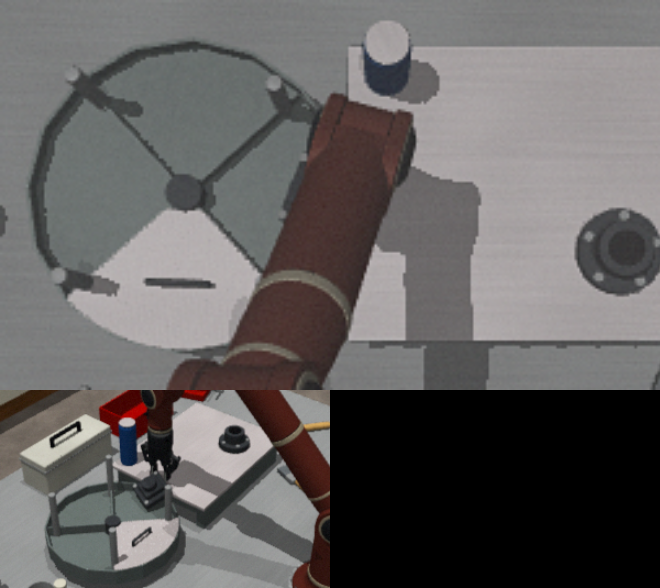

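The casting overhangs the edge just under the fingers (side view at (150,490) in the montage). I'll keep pushing.

```bash
python3 -m jog '{"linear":[[15,0,0],[30,0,-1],[42,0,-2],[50,0,-3],[50,0,-3]],"yaw":[0,0,0,0,0]}' >/dev/null
python3 - <<'E'
from h import *
stat()
cv2.imwrite('pics/s4.png',cv2.resize(grab_frame('side')[200:350,180:380],None,fx=3.5,fy=3.5,interpolation=2))
E
```

```text
t 5.92 st [-3.  27.2] z 127.5 F [ 0.5 -5.5 -1.4] w 39.9 q7 0.19
```

View pics/s4.png

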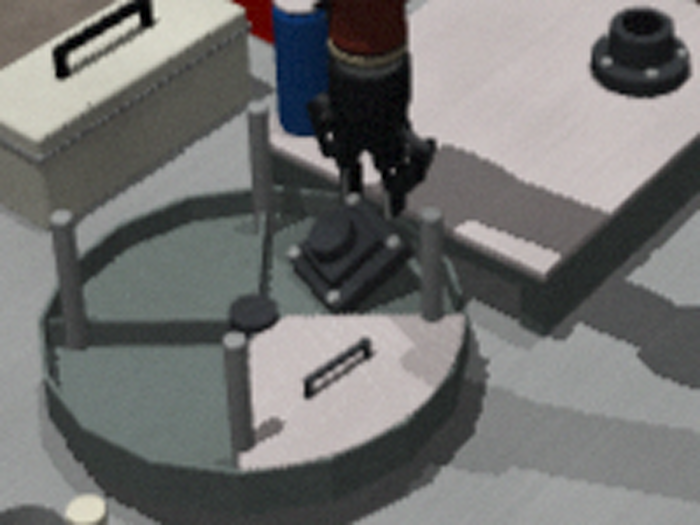

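It has tipped into the compartment, with its rear probably still on the rim. I'll push it on a bit, then retreat and look.

```bash
python3 -m jog '{"linear":[[12,0,0],[24,0,0],[32,0,0],[32,0,0]],"yaw":[0,0,0,0]}'
python3 -m jog '{"linear":[[-20,0,-10],[-40,0,-50],[-90,0,-100],[-150,0,-150],[-200,0,-160]],"yaw":[0,0,0,0,0]}' >/dev/null
python3 -m jog '{"linear":[[-60,0,0],[-120,0,0],[-170,0,0],[-170,0,0]],"yaw":[0,0,0,0]}' >/dev/null
python3 - <<'E'
from h import *
stat()
a=cv2.resize(grab_frame('side')[200:350,180:380],None,fx=2.5,fy=2.5,interpolation=2)
im=grab_frame('top'); cv2.imwrite('pics/top5.png',im); b=cv2.resize(im[160:290,165:305],None,fx=375/130,fy=375/130,interpolation=2)
b=b[:,:300] if b.shape[1]<300 else b
cv2.imwrite('pics/m5.png',np.hstack([a[:, 60:440],b[:,:405]]))
E
```

```text
time: 6.48
tool_pos: [0.5752, 0.1131, 0.1276]
ee_rot: [-0.001, 0.693, 0.721, 0.001]
force: [0.4, -0.1, 0.3]
width: 0.471
grip_force: 0.0
t 7.6 st [  -3.4 -308.6] z 284.9 F [0.9 0.6 0.9] w 40.2 q7 0.64
```

View pics/m5.png

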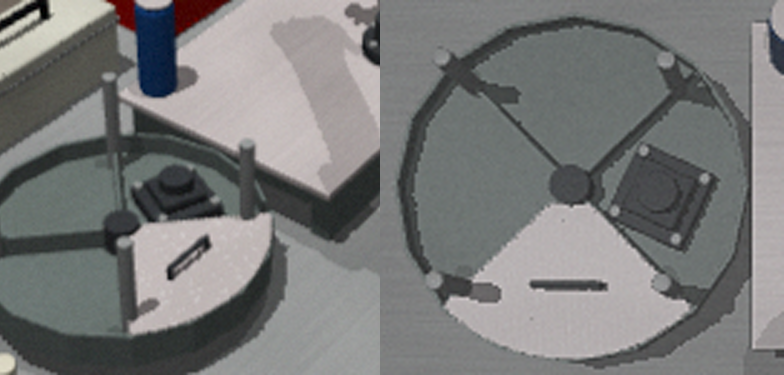

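The square casting lies flat in comp1, with its centre at montage (660,193). Next I'll turn the carousel one click clockwise, straddling the post at station (108,80) with the open fingers.

```bash
python3 -m jog '{"linear":[[60,0,0],[120,0,0],[180,0,0],[240,0,0],[300,0,0]],"yaw":[0,0,0,0,0]}' >/dev/null
python3 -m jog '{"linear":[[50,0,0],[88,20,0],[90,65,0],[90,110,0],[90,110,0]],"yaw":[0,0,0,0,0]}' 42 >/dev/null
python3 - <<'E'
from h import *
stat();to(.108,.080,.17)
ci=camera_info('top');print('casting st',st(world((262,226.9),.1,ci)[0]), 'can',st(world(crop([(387,42)]),.25,ci)[0]))
E
```

```text
t 8.95 st [107.9  92.4] z 282.2 F [-0.1 -1.5 -1.4] w 42.2 q7 0.01
shift [-1.230e+01  1.000e-01  1.122e+02] yaw 0.6
casting st [-0.01037155  0.09978862] can [ 0.14312313 -0.0465617 ]
```

```bash
python3 -m jog '{"linear":[[-12,0,40],[-12,0,80],[-12,0,112],[-12,0,112]],"yaw":[0,0,0,0]}' |grep -E 'pos|force'
python3 -m jog '{"linear":[[-13,-16,0],[-21,-28,0],[-27,-40,0],[-32,-53,0],[-37,-67,0]],"yaw":[0,0,0,0,0]}'|grep -E 'pos|force'
python3 - <<'E'
from h import *
stat();to(.041,.043,.17)
E
```

```text
tool_pos: [0.6817, 0.1334, 0.1696]
force: [-0.1, -0.6, -0.3]
grip_force: 0.0
tool_pos: [0.6245, 0.0903, 0.1764]
force: [9.3, -3.6, -0.5]
grip_force: 2.2
t 10.07 st [45.6 39. ] z 176.4 F [ 9.3 -3.6 -0.5] w 41.9 q7 0.13
shift [ 4.1 -4.7  6.3] yaw 0.4
```

```bash
python3 -m jog '{"linear":[[-3,-13,0],[-4,-27,0],[-5,-41,0],[-4,-55,0],[-3,-69,0]],"yaw":[0,0,0,0,0]}'|grep -E 'pos|force'
python3 -m jog '{"linear":[[3,-13,0],[8,-27,0],[13,-40,0],[19,-52,0],[27,-64,0]],"yaw":[0,0,0,0,0]}'|grep -E 'pos|force'
python3 - <<'E'
from h import *
stat();to(-.092,.067,.17)
E
```

```text
tool_pos: [0.5509, 0.0873, 0.1746]
force: [0.1, 0.7, -1.1]
grip_force: 0.0
tool_pos: [0.4853, 0.1116, 0.1721]
force: [0.8, 0.8, 0.3]
grip_force: 0.0
t 11.32 st [-92.9  64.3] z 172.1 F [0.8 0.8 0.3] w 41.8 q7 0.08
shift [2.7 0.9 2.1] yaw 0.5
```

```bash
python3 -m jog '{"linear":[[8,-10,0],[16,-18,0],[18,-20,0],[18,-20,-55],[18,-20,-115]],"yaw":[0,0,0,0,0]}'|grep -E 'pos|force'
python3 -m jog '{"linear":[[0,0,0],[0,0,0]],"yaw":[0,0]}'|grep -E 'pos|force'
python3 - <<'E'
from h import *
stat();im=grab_frame('top'); cv2.imwrite('pics/c6.png',cv2.resize(im[150:300,160:460],None,fx=2.6,fy=2.6,interpolation=2))
g=cv2.cvtColor(im,6); d=(g<95).astype(np.uint8); d[:, :310]=0; d[:,440:]=0; d[:190]=0; d[275:]=0
for c in cv2.findContours(d,0,2)[0]:
    if cv2.contourArea(c)>200:
        r=cv2.minEnclosingCircle(c); print('cast',r,st(world(r[0],.122,camera_info('top'))[0]))
E
```

```text
tool_pos: [0.4645, 0.1285, 0.2876]
force: [1.2, 1.0, 1.1]
grip_force: 0.0
tool_pos: [0.4643, 0.1287, 0.2863]
force: [-0.8, 0.0, -0.4]
grip_force: 0.0
t 12.2 st [-113.4   82. ] z 286.3 F [-0.8  0.  -0.4] w 42.2 q7 -0.06
cast ((397.8019714355469, 246.6485137939453), 16.88276481628418) [-0.07498321 -0.32145342]
```

View pics/c6.png

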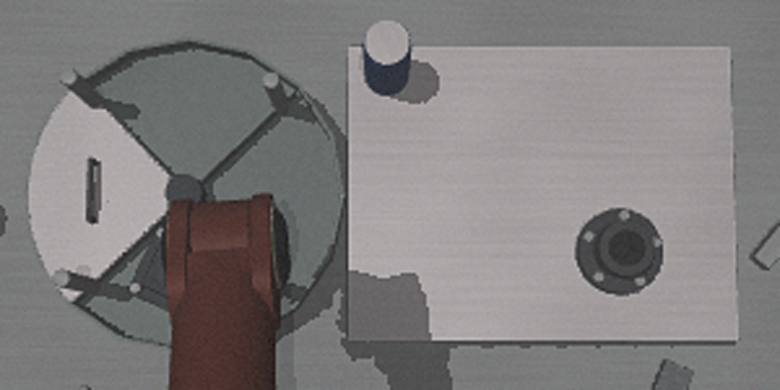

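Carousel clicked: the cover is at the left (93,190) and comp2 faces the plate. The hub hasn't moved, at crop (620,252). Now I'll go behind it.

```bash
python3 -m jog '{"linear":[[-60,5,0],[-120,10,0],[-180,15,0],[-240,20,0],[-300,23,0]],"yaw":[0,0,0,0,0]}' 50 >/dev/null
python3 -m jog '{"linear":[[-60,0,0],[-120,0,0],[-170,0,0],[-170,0,0]],"yaw":[0,0,6.5,13]}' >/dev/null
python3 -m jog '{"linear":[[0,0,0],[0,0,0]],"yaw":[0,0]}' >/dev/null
python3 - <<'E'
from h import *
stat();to(-.090,-.388,.122,-13)
E
```

```text
t 13.62 st [ -85.9 -386.6] z 285.5 F [-0.1  0.3  1.2] w 49.6 q7 0.68
shift [ -2.5  -3.4 163.5] yaw 0.7
```

```bash
python3 -m jog '{"linear":[[-2,-3,55],[-2,-3,105],[-2,-3,145],[-2,-3,163],[-2,-3,163]],"yaw":[0,0,0,0,0]}' |grep -E 'pos|force'
python3 -m jog '{"linear":[[15,0,0],[30,0,0],[45,0,0],[60,0,0],[75,0,0]],"yaw":[0,0,0,0,0]}' |grep -E 'pos|force'
python3 -m jog '{"linear":[[15,0,0],[30,0,0],[45,0,0],[60,0,0],[75,0,0]],"yaw":[0,0,0,0,0]}' |grep -E 'pos|force'
python3 - <<'E'
from h import *
stat();to(-.0125,-.055,.122,-13)
im=grab_frame('top'); cv2.imwrite('pics/c7.png',cv2.resize(im[150:300,160:460],None,fx=2.6,fy=2.6,interpolation=2))
E
```

```text
tool_pos: [0.5018, -0.3408, 0.1231]
force: [-0.4, -0.1, 0.4]
grip_force: 0.0
tool_pos: [0.5158, -0.2721, 0.1259]
force: [-1.0, -7.7, -3.4]
grip_force: 3.7
tool_pos: [0.5301, -0.1985, 0.1259]
force: [-1.5, -7.7, -3.8]
grip_force: 3.8
t 15.5 st [ -57. -247.] z 125.9 F [-1.5 -7.7 -3.8] w 50.1 q7 0.58
shift [197.1   1.4   2.2] yaw 0.4
```

View pics/c7.png

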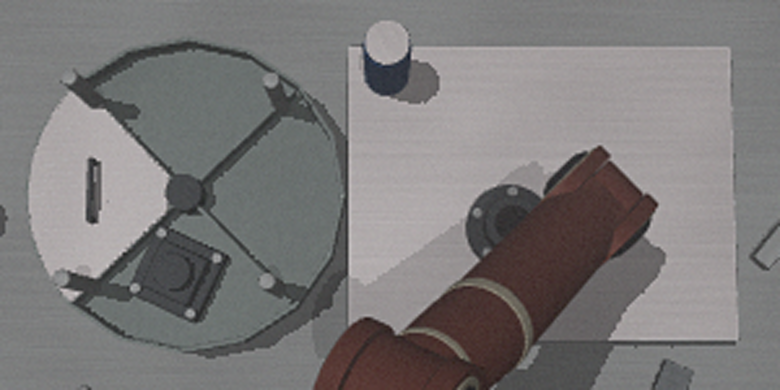

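The hub is tracking in the finger cradle at (510,226), and the square casting is flat in its compartment. I'll continue.

```bash
python3 -m jog '{"linear":[[15,0,0],[30,0,0],[45,0,0],[60,0,0],[75,0,0]],"yaw":[0,0,0,0,0]}' |grep -E 'pos|force'
python3 -m jog '{"linear":[[15,0,0],[30,0,0],[45,0,0],[60,0,0],[75,0,0]],"yaw":[0,0,0,0,0]}' |grep -E 'pos|force'
python3 -m jog '{"linear":[[15,0,0],[30,0,0],[45,0,0],[60,0,0],[75,0,0]],"yaw":[0,0,0,0,0]}' |grep -E 'pos|force'
python3 - <<'E'
from h import *
stat();to(-.0,.0,.122,-13)
E
```

```text
tool_pos: [0.5443, -0.1252, 0.1258]
force: [-1.0, -8.3, -1.3]
grip_force: 4.3
tool_pos: [0.5584, -0.0518, 0.1258]
force: [-1.7, -9.2, -1.6]
grip_force: 4.5
tool_pos: [0.5735, 0.0185, 0.1283]
force: [-3.1, -8.6, 11.7]
grip_force: 6.3
t 17.43 st [ -7.4 -31.3] z 128.3 F [-3.1 -8.6 11.7] w 49.7 q7 0.21
shift [32.2  0.3  6. ] yaw 0.1
```

```bash
python3 -m jog '{"linear":[[15,-2,0],[30,-5,-1],[45,-8,-2],[57,-11,-3],[57,-11,-3]],"yaw":[0,0,0,0,0]}' |grep -E 'pos|force'
python3 -m jog '{"linear":[[12,-2,0],[22,-4,0],[28,-6,0],[28,-6,0]],"yaw":[0,0,0,0]}' |grep -E 'pos|force'
python3 - <<'E'
from h import *
stat();
cv2.imwrite('pics/s8.png',cv2.resize(grab_frame('side')[200:350,180:380],None,fx=3,fy=3,interpolation=2))
E
```

```text
tool_pos: [0.5743, 0.0817, 0.1294]
force: [1.2, -5.4, -0.6]
grip_force: 3.4
tool_pos: [0.574, 0.108, 0.1297]
force: [0.4, -9.3, 1.9]
grip_force: 4.6
t 18.55 st [-4.4 58.2] z 129.7 F [ 0.4 -9.3  1.9] w 50.1 q7 0.06
```

View pics/s8.png

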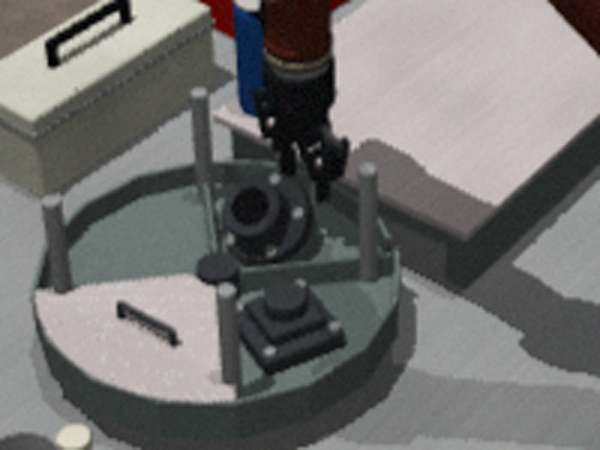

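The hub casting stands tilted in the compartment, leaning back on the fingers. I'll back off slowly so it drops flat.

```bash
python3 -m jog '{"linear":[[-12,3,0],[-24,6,0],[-36,9,0],[-48,11,0],[-60,13,0]],"yaw":[0,0,0,0,0]}' |grep -E 'pos|force'
python3 -m jog '{"linear":[[-30,0,-30],[-60,0,-80],[-120,0,-130],[-180,0,-155],[-240,0,-155]],"yaw":[0,0,0,0,0]}' |grep -E 'pos|force'
python3 - <<'E'
from h import *
stat()
a=cv2.resize(grab_frame('side')[200:350,180:380],None,fx=2.5,fy=2.5,interpolation=2)
im=grab_frame('top'); cv2.imwrite('pics/top9.png',im); b=cv2.resize(im[160:290,165:305],None,fx=375/130,fy=375/130,interpolation=2)
cv2.imwrite('pics/m9.png',np.hstack([a[:, 60:440],b[:,:405]]))
E
```

```text
tool_pos: [0.5732, 0.0514, 0.1267]
force: [0.0, 0.7, -0.2]
grip_force: 0.0
tool_pos: [0.5311, -0.1722, 0.2827]
force: [0.4, -1.1, -0.8]
grip_force: 0.0
t 19.85 st [ -55.2 -220.7] z 282.7 F [ 0.4 -1.1 -0.8] w 50.3 q7 0.44
```

View pics/m9.png

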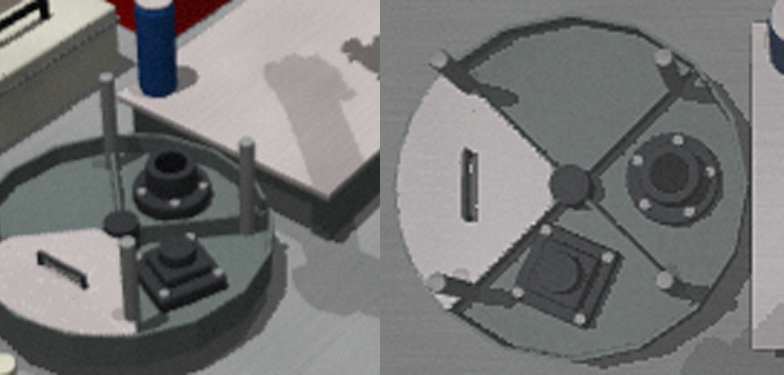

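Both castings lie flat, each in its own compartment. Two more clicks bring the cover round. First I'll check the distances and go to the post.

```bash
python3 -m jog '{"linear":[[40,-5,0],[80,-10,0],[120,-15,0],[170,-20,0],[220,-25,0]],"yaw":[0,0,-4,-8,-13]}' 42 >/dev/null
python3 - <<'E'
from h import *
stat();to(.108,.080,.285);ci=camera_info('top')
h=st(world((266.9,222.4),.082,ci)[0]);c=st(world((230.9,255.3),.09,ci)[0]);print(h,c,h-[0,.088],c-[-.11,.198])
im=cv2.imread('pics/top9.png');Q=world(np.array([[57,60],[285,59],[285,278],[57,283]])/2.885+[165,160],.21,ci);print([np.round(st(q),4) for q in Q])
E
```

```text
t 20.57 st [-32.7   2.7] z 280.2 F [ 0.3  0.3 -0.5] w 41.9 q7 0.22
shift [ 75.8 141.5  -4.8] yaw 0.6
[0.00646405 0.08614409] [-0.09874741  0.19746464] [ 0.00646405 -0.00185591] [ 0.01125259 -0.00053536]
[array([0.11  , 0.3141]), array([0.1113, 0.0847]), array([-0.1105,  0.0831]), array([-0.1152,  0.309 ])]
```

```bash
python3 -m jog '{"linear":[[40,30,0],[78,60,0],[79,100,0],[79,143,0],[79,143,0]],"yaw":[0,0,0,0,0]}' >/dev/null
python3 -m jog '{"linear":[[0,0,40],[0,0,80],[0,0,111],[0,0,111]],"yaw":[0,0,0,0]}' |grep -E 'pos|force'
python3 - <<'E'
from h import *
stat();to(.110,.083,.17)
E
```

```text
tool_pos: [0.6849, 0.1348, 0.1666]
force: [-0.1, -0.2, 1.1]
grip_force: 0.0
t 21.7 st [107.3  81.8] z 166.6 F [-0.1 -0.2  1.1] w 42.3 q7 0.15
shift [ 1.2  2.7 -3.4] yaw 0.5
```

```bash
python3 -m jog '{"linear":[[-15,-15,0],[-23,-27,0],[-29,-39,0],[-34,-52,0],[-39,-66,0]],"yaw":[0,0,0,0,0]}'|grep -E 'pos|force'
python3 -m jog '{"linear":[[-3,-13,0],[-4,-27,0],[-5,-41,0],[-4,-55,0],[-3,-69,0]],"yaw":[0,0,0,0,0]}'|grep -E 'pos|force'
python3 -m jog '{"linear":[[3,-13,0],[8,-27,0],[13,-40,0],[19,-52,0],[27,-64,0]],"yaw":[0,0,0,0,0]}'|grep -E 'pos|force'
python3 -m jog '{"linear":[[8,-10,0],[16,-18,0],[18,-20,0],[18,-20,-55],[18,-20,-115]],"yaw":[0,0,0,0,0]}'|grep -E 'pos|force'
python3 - <<'E'
from h import *
stat();to(.110,.083,.285)
im=grab_frame('top'); cv2.imwrite('pics/c10.png',cv2.resize(im[150:300,160:460],None,fx=2.6,fy=2.6,interpolation=2))
E
```

```text
tool_pos: [0.6295, 0.0882, 0.1746]
force: [10.4, -6.2, 0.4]
grip_force: 0.0
tool_pos: [0.5553, 0.087, 0.1721]
force: [-0.4, 0.1, 0.0]
grip_force: 0.0
tool_pos: [0.4889, 0.1124, 0.1696]
force: [-0.4, 0.2, 0.4]
grip_force: 0.0
tool_pos: [0.4683, 0.1294, 0.2852]
force: [1.1, 0.3, 0.2]
grip_force: 0.0
t 24.2 st [-109.4   82.6] z 285.2 F [1.1 0.3 0.2] w 42.2 q7 0.03
shift [-1.300e+00  2.194e+02 -2.000e-01] yaw 0.5
```

View pics/c10.png

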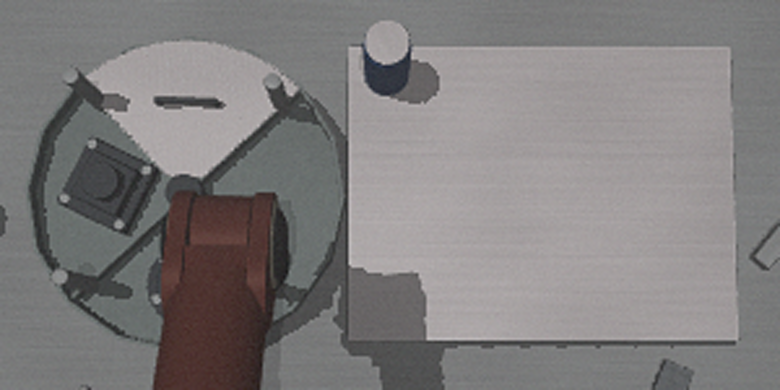

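The cover is now at the top (190,105), so one more click is needed. The post is at (274,82), as it was at the start.

```bash
python3 -m jog '{"linear":[[-1,50,0],[-2,105,0],[-3,160,0],[-4,217,0],[-4,217,0]],"yaw":[0,0,0,0,0]}' |grep -E 'pos|force'
python3 -m jog '{"linear":[[0,0,40],[0,0,80],[0,0,113],[0,0,113]],"yaw":[0,0,0,0]}' |grep -E 'pos|force'
python3 -m jog '{"linear":[[-13,-16,0],[-21,-28,0],[-27,-40,0],[-32,-53,0],[-37,-67,0]],"yaw":[0,0,0,0,0]}'|grep -E 'pos|force'
python3 -c "
from h import *
stat();to(.041,.043,.17)"
```

```text
tool_pos: [0.6882, 0.1326, 0.281]
force: [0.4, -0.1, -0.4]
grip_force: 0.0
tool_pos: [0.6828, 0.134, 0.1686]
force: [-0.3, 0.5, -0.3]
grip_force: 0.0
tool_pos: [0.6261, 0.0905, 0.1764]
force: [9.0, -4.1, -0.1]
grip_force: 2.1
t 26.0 st [47.2 39.1] z 176.4 F [ 9.  -4.1 -0.1] w 42.0 q7 0.25
shift [ 3.9 -6.3  6.2] yaw 0.3
```

```bash
python3 -m jog '{"linear":[[-3,-13,0],[-4,-27,0],[-5,-41,0],[-4,-55,0],[-3,-69,0]],"yaw":[0,0,0,0,0]}'|grep -E 'pos|force'
python3 -m jog '{"linear":[[3,-13,0],[8,-27,0],[13,-40,0],[19,-52,0],[27,-64,0]],"yaw":[0,0,0,0,0]}'|grep -E 'pos|force'
python3 -m jog '{"linear":[[8,-10,0],[16,-18,0],[18,-20,0],[18,-20,-55],[18,-20,-115]],"yaw":[0,0,0,0,0]}'|grep -E 'pos|force'
python3 -m jog '{"linear":[[-60,0,0],[-120,0,0],[-180,0,0],[-240,0,0],[-300,0,0]],"yaw":[0,0,0,0,0]}'|grep -E 'pos|force'
python3 -m jog '{"linear":[[0,0,0],[0,0,0],[0,0,0]],"yaw":[0,0,0]}'|grep -E 'pos|force'
python3 - <<'E'
from h import *
stat();ci=camera_info('top')
im=grab_frame('top'); cv2.imwrite('pics/c11.png',cv2.resize(im[150:300,160:460],None,fx=2.6,fy=2.6,interpolation=2))
E
```

```text
tool_pos: [0.5522, 0.088, 0.1742]
force: [-0.3, 0.5, -0.5]
grip_force: 0.0
tool_pos: [0.4861, 0.1133, 0.1717]
force: [-0.1, -0.2, 0.4]
grip_force: 0.0
tool_pos: [0.4653, 0.1303, 0.2872]
force: [1.5, 0.3, 0.6]
grip_force: 0.0
tool_pos: [0.4769, -0.1714, 0.2866]
force: [1.1, 0.2, 0.4]
grip_force: 0.0
tool_pos: [0.4771, -0.1673, 0.2861]
force: [-0.3, 0.2, 0.3]
grip_force: 0.0
t 28.88 st [-109.1 -214.3] z 286.1 F [-0.3  0.2  0.3] w 42.0 q7 0.69
```

View pics/c11.png

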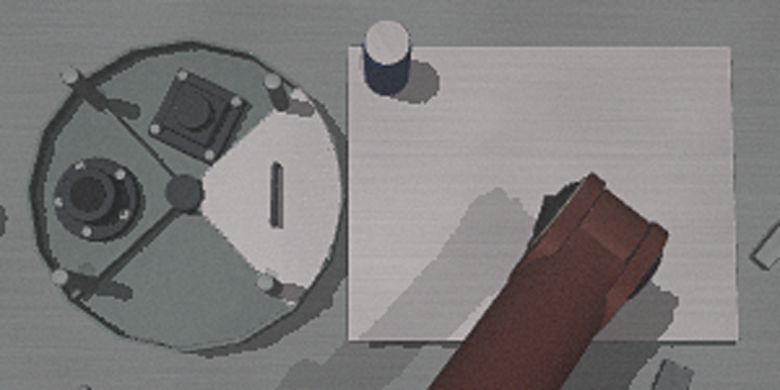

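The cover faces the plate (handle at 277,195). The castings are at (98,198) and (197,115). One numeric check, then I hand in.

Run:
```python
from h import *
ci=camera_info('top')
Q=np.array([st(q) for q in world(crop([(274,82),(267,283),(60,277),(70,76)]),.21,ci)])-[0,.198]
a=np.degrees(np.arctan2(Q[:,1],Q[:,0]))-[-45,-135,135,45]; a=((a+180)%360-180); print(a)
h=st(world(crop([(98,198)]),.082,ci)[0]);c=st(world(crop([(199,115)]),.09,ci)[0])
dh=np.linalg.norm(h-[0,.308]);dc=np.linalg.norm(c-[.11,.198]);print(dh,dc)
if abs(a.mean())<5 and dh<.04 and dc<.04: print(bot.finish_job())
```

```text
[-2.51011108 -1.45024747 -1.31698037 -1.20544199]
0.006241444198423704 0.021362897915271243
the job is handed in; nothing more can be done
None
```

Both castings present (the hub and the square pump cover) lie flat in separate open compartments. The carousel is clicked home with its cover facing the plate, and I handed the job in at about 29 s of robot time; the hand-in returned no verdict.

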